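# Crisscross clamping of a filter holder lid, then its interlock switch

### The arm

A 7-joint arm with a two-finger parallel gripper is mounted at the origin on the work surface. World frame = base frame: x ahead of the robot, y to its left, z up, the work surface at z = 0. Lengths are in m, angles in rad, forces in N, time in s.
With the tool pointing down it reaches from about 0.375 to 0.925 m from the base axis. Payload 3.1 kg.
Tool frame: the origin (TCP) lies between the finger pads; the fingertips stand 19 mm ahead of it and the grasp point (between the pads) is the TCP; z points along the fingers, y is the direction in which the jaws open and shut (so a half turn about z gives the same grasp; the last joint's range is limited). The gripper opens to 85 mm and grips with 20 to 120 N. Pads are 22 mm wide; open, the fingers measure 114 mm over their backs; the gripper's body (76 mm by 85 mm) begins 54 mm behind the grasp point. The pads swing forward as they close: fully open they stand 13 mm farther back than shut.
Start: joints at [1.086, 0.383, 0.044, 1.598, -0.018, 1.161, -0.05], TCP at [0.245, -0.602, 0.25] pointing down, gripper open.
Joint ranges: [-2.61, 2.61], [-0.41, 2.15], [-1.48, 1.57], [0, 2.5], [-1.57, 4.71], [0.05, 1.97], [-2.85, 2.85]. Speed limits (rad/s): [2.79, 2.79, 3.14, 3.14, 3.14, 3.14, 3.14].

### API

Orientations are given as a unit quaternion [x, y, z, w].
In Python, from bench import move_ptp, movel, move_j, move_gripper, pause, inverse_kinematics, read_camera, camera_params, MotionError, sign_off, look_for, tip_of, read_time_s, read_qpos, read_joint_vel, read_effort, read_eef_pos, read_tcp_rot, read_ft_force, read_ft_torque, read_finger_gap gives the robot as it stands. Calls block until the motion is done:
- move_ptp(position, orientation): joint-space move of the TCP to a pose.
- movel(position, orientation=None, speed=0.15): straight line of the TCP; orientation=None keeps the orientation; speed is the mean speed in m/s.
- move_j(angles): joint-space move.
- move_gripper(opening, effort=None): finger opening in m; effort is the grip in N (None keeps the last); returns when the fingers have stopped.
- pause(seconds).
- inverse_kinematics(position, orientation): joint angles nearest the present ones, or None.
- read_camera(name): name is "scene" or "top" or "wrist"; returns the picture (420x560x3 uint8, red, green, blue); there is no depth.
- camera_params(name): a dict with "K" (3x3 intrinsics, pixels), "camera_from_world" (4x4, takes a point from world to camera coordinates). Camera axes: x right, y down, z forward; pixel columns grow to the right and rows downward; lengths in m; the calibration is good to about 2 mm. A picture is of the moment at which its call begins: read the wrist's pose just before it. camera_params takes no time and is no camera call; for the wrist camera it gives the pose at the moment of the call.
A pose or a line that the arm cannot do raises MotionError and nothing moves.
- sign_off(): hands the job in, once; it reports no verdict.
Trained networks look in the newest picture that a camera, given by its name, has taken for a name from the list of things; names that differ only in an ending like _2 or _b are one class to them, and where a whole thing is asked for, a point or a joint stands for the part that bears it (a point fixed in the world has none). Each returns a list of dicts, best first, with "confidence" (0 to 1); they miss things now and then, are a little off and sometimes report something else, mostly with a low value. They report only what shows in the picture. A call takes as long as a camera call. They do not tell look-alikes from the thing itself.
- look_for(camera, name): "at" ([column, row] in pixels, amid what is visible of it).
- tip_of(camera, name): "at" ([column, row] in pixels: a listed point, or the origin of a listed thing).
Readings, each from a call of its own:
- read_time_s(): time.
- read_qpos(): joint angles.
- read_joint_vel(): joint speeds.
- read_effort(): joint torques, N m.
- read_eef_pos(): TCP position.
- read_tcp_rot(): TCP orientation.
- read_ft_force(): force on the tool from outside, world axes, zero at the start.
- read_ft_torque(): the same for the moment, N m.
- read_finger_gap(): finger opening in m.
Only numpy, scipy, OpenCV 4.12 (cv2) and the standard library are available. Lean on these libraries where they do the work, as an engineer would, in place of code of your own. Each camera call takes 0.05 s, during which the arm holds its last target.

### The job

Finish clamping the lid of the filter holder evenly, in two clockwise passes of its four bar knobs: two opposite knobs already point at their short lines, so bring the noses of the two loose ones to their short lines first, and only then take all four on to their long lines in crisscross order, each knob followed by the one opposite. When the lid is tight, press the roller lever on the air supply box just until it clicks, without overtravel, and let it spring back. Leave the beaker and the amber jar where they are.

Things in the scene. Friction and masses are not known exactly. Their poses are not given: they have to be found in the camera images.
- lid_centre (a point): Centre of the lid's top face, 104 mm above the bench, on the disc filter holder: a low round steel dish 280 mm across on short feet, fixed. Four steel bar knobs a, b, c, d stand on it counter-clockwise (from above) on a circle of radius 90 mm; a is opposite c, b opposite d. A fitting (radius 24, height 30 mm) stands in the middle. z up, x towards knob a.
- knob_a_grip (a point): Centre of the bar of knob a (on the +x side of the lid), on its vertical turning axis, 34 mm above the lid. Bar 67 mm long, 16 wide, 26 high (21 to 47 mm above the lid) on a 15 mm stem. x points along the bar to its pointed nose (white stripe on top), 34 mm from the axis; the other end is flat. z up.
- knob_a (a joint): Turn of knob a, rad, growing clockwise from above (tightening). The nose is at the short black line (5 mm, on the lid-outward side of the white disc round the knob) at 1.05, at the long line (12 mm, 60 degrees further clockwise) at 2.09. Starts at the short line, 0.95 to 1.15; stays where left (friction 0.15 N m); no stop at the lines, turns on to 2.75.
- knob_b_grip (a point): Centre of the bar of knob b (on its +y side), on its vertical turning axis, 34 mm above the lid. Bar 67 mm long, 16 wide, 26 high (21 to 47 mm above the lid) on a 15 mm stem. x points along the bar to its pointed nose (white stripe on top), 34 mm from the axis; the other end is flat. z up.
- knob_b (a joint): Turn of knob b, rad, growing clockwise from above (tightening). The nose is at the short black line (5 mm, on the lid-outward side of the white disc round the knob) at 1.05, at the long line (12 mm, 60 degrees further clockwise) at 2.09. Starts loose, 0 to 0.35; stays where left (friction 0.15 N m); no stop at the lines, turns on to 2.75.
- knob_c_grip (a point): Centre of the bar of knob c (opposite knob a), on its vertical turning axis, 34 mm above the lid. Bar 67 mm long, 16 wide, 26 high (21 to 47 mm above the lid) on a 15 mm stem. x points along the bar to its pointed nose (white stripe on top), 34 mm from the axis; the other end is flat. z up.
- knob_c (a joint): Turn of knob c, rad, growing clockwise from above (tightening). The nose is at the short black line (5 mm, on the lid-outward side of the white disc round the knob) at 1.05, at the long line (12 mm, 60 degrees further clockwise) at 2.09. Starts at the short line, 0.95 to 1.15; stays where left (friction 0.15 N m); no stop at the lines, turns on to 2.75.
- knob_d_grip (a point): Centre of the bar of knob d (opposite knob b), on its vertical turning axis, 34 mm above the lid. Bar 67 mm long, 16 wide, 26 high (21 to 47 mm above the lid) on a 15 mm stem. x points along the bar to its pointed nose (white stripe on top), 34 mm from the axis; the other end is flat. z up.
- knob_d (a joint): Turn of knob d, rad, growing clockwise from above (tightening). The nose is at the short black line (5 mm, on the lid-outward side of the white disc round the knob) at 1.05, at the long line (12 mm, 60 degrees further clockwise) at 2.09. Starts loose, 0 to 0.35; stays where left (friction 0.15 N m); no stop at the lines, turns on to 2.75.
- air_box: Grey air supply box, 150 (its x) x 100 x 75 mm high, fixed on the bench; on its top a black switch block (50 x 26 x 28 mm) with the roller lever, which slopes up from its hinge towards the box's -x end. Origin at the centre of its underside, z up.
- roller_top (a point): Top of the grey roller (20 mm diameter, 24 mm wide) at the free end of the switch's steel lever, 80 mm from its hinge; 131 mm above the bench when up. x points level from the roller towards the hinge when the lever is up. Press straight down with the closed fingers: about 1.5 N to start, 4 N at the end of the allowed travel.
- switch (a joint): Angle of the roller lever, rad: 0 is up (it springs back by itself), growing as the roller goes down. It clicks at 0.12 (roller about 9 mm down) and must not pass 0.28 (about 22 mm down); 0.2 (about 15 mm) is a good press. Worked only after the lid is tight.
- beaker: Empty glass beaker, 72 mm in diameter, 90 mm high, between robot and air box; bystander. The origin is at its underside, z up.
- jar: Amber jar with a blue cap, 64 mm in diameter, 85 mm high; bystander. The origin is at its underside, z up.
Mind the look-alikes: they are no part of the job. Leave any purple look-alike of the air_box alone.

How it is judged:
By the outcome, as a careful person would: the job done as asked, in the order asked, and still so for the second after the job is handed in, with the robot touching nothing.
It also fails if it takes over 72 s, if anything falls off the work surface, if the arm or the gripper's body presses on something with over 40 N, if the wrist force passes 120 N, or if a joint passes its speed limit or range.

## Working session

There is one attempt and no reset: what is moved stays moved. The work goes in short steps, each a Python script; the robot and the scene stay as the last script left them, time stands still between calls to the robot, and variables do not carry over. Pictures are saved under pics/ and viewed, and the job is handed in when it is done.

```bash
ls; mkdir -p pics; python3 - <<'E'
from bench import *
import cv2,numpy as np
for c in ["scene","top","wrist"]:
    im=read_camera(c); cv2.imwrite(f"pics/{c}0.png",cv2.cvtColor(im,cv2.COLOR_RGB2BGR))
    p=camera_params(c); print(c,np.round(p["K"],1).tolist(),np.round(p["camera_from_world"],3).tolist())
    for n in ["lid_centre","knob_a_grip","air_box","roller_top","beaker","jar"]:
        try: print(n,[(np.round(d["at"]).tolist(),round(d["confidence"],2)) for d in tip_of(c,n)])
        except Exception as e: print(n,e)
print(read_time_s(),read_tcp_rot(),read_eef_pos())
E
```

```text
pics
scene [[398.8, 0.0, 283.3], [0.0, 398.8, 206.0], [0.0, 0.0, 1.0]] [[0.747, 0.664, 0.001, -0.316], [0.531, -0.597, -0.601, -0.237], [-0.399, 0.45, -0.799, 1.155], [0.0, 0.0, 0.0, 1.0]]
lid_centre [([336.0, 204.0], 0.8)]
knob_a_grip [([377.0, 186.0], 0.61)]
air_box [([114.0, 280.0], 0.73), ([210.0, 314.0], 0.58)]
roller_top [([184.0, 273.0], 0.7), ([85.0, 241.0], 0.67)]
beaker [([201.0, 230.0], 0.68)]
jar [([323.0, 337.0], 0.69)]
top [[385.6, 0.0, 274.8], [0.0, 385.6, 214.1], [0.0, 0.0, 1.0]] [[0.026, -1.0, 0.014, -0.106], [-0.986, -0.028, -0.165, 0.493], [0.166, -0.009, -0.986, 0.937], [0.0, 0.0, 0.0, 1.0]]
lid_centre [([233.0, 177.0], 0.77)]
knob_a_grip [([210.0, 202.0], 0.75), ([202.0, 154.0], 0.73), ([308.0, 274.0], 0.68)]
air_box [([360.0, 217.0], 0.73), ([393.0, 297.0], 0.71)]
roller_top [([413.0, 315.0], 0.84), ([371.0, 221.0], 0.58)]
beaker [([308.0, 275.0], 0.77)]
jar [([316.0, 146.0], 0.91)]
wrist [[359.6, 0.0, 275.5], [0.0, 359.6, 210.1], [0.0, 0.0, 1.0]] [[0.377, -0.926, -0.001, -0.651], [-0.891, -0.363, 0.273, -0.037], [-0.253, -0.102, -0.962, 0.38], [0.0, 0.0, 0.0, 1.0]]
lid_centre []
knob_a_grip []
air_box [([103.0, 50.0], 0.78)]
roller_top []
beaker []
jar []
1.05 [9.81348922e-01 1.92234992e-01 1.88424187e-05 1.15089845e-05] [ 0.2452354  -0.60198055  0.25030115]
```

View pics/scene0.png

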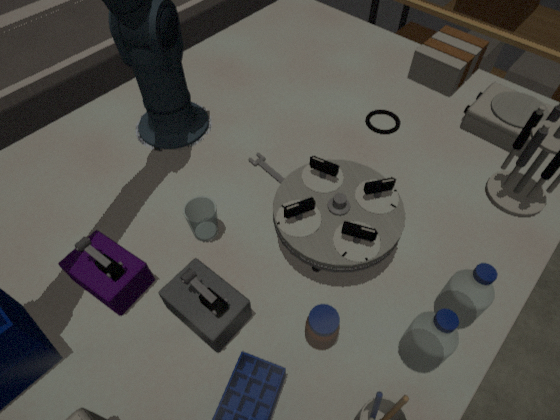

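View pics/top0.png

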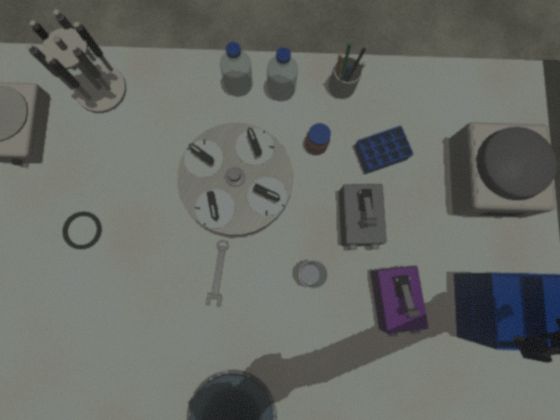

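View pics/wrist0.png

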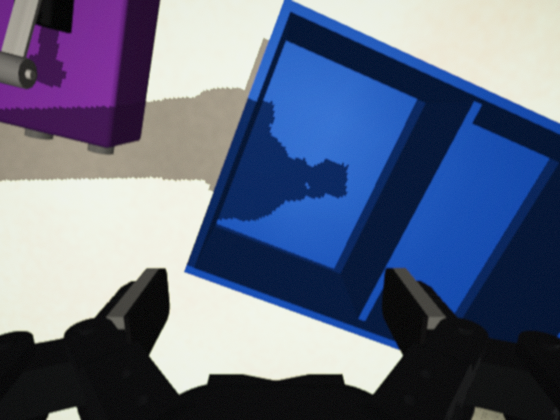

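```bash
cat > h.py <<'E'
from bench import *
import cv2,numpy as np
from scipy.spatial.transform import Rotation as R
def px2w(cam,uv,z,p=None):
    p=p or camera_params(cam); K=np.array(p["K"]);T=np.array(p["camera_from_world"])
    r=T[:3,:3].T@np.linalg.solve(K,[uv[0],uv[1],1.]); o=-T[:3,:3].T@T[:3,3]
    return o+r*(z-o[2])/r[2]
def w2px(cam,P,p=None):
    p=p or camera_params(cam); K=np.array(p["K"]);T=np.array(p["camera_from_world"])
    q=K@(T[:3,:3]@np.asarray(P,float)+T[:3,3]); return q[:2]/q[2]
def down(yaw):  # tool z down, tool y axis (jaw) at angle yaw in world: 
    y=np.array([np.cos(yaw),np.sin(yaw),0]);z=np.array([0,0,-1.]);x=np.cross(y,z)
    return R.from_matrix(np.c_[x,y,z]).as_quat()
def save(im,n,box=None,s=1):
    b=cv2.cvtColor(im,cv2.COLOR_RGB2BGR)
    if box: b=b[box[1]:box[3],box[0]:box[2]]
    if s!=1: b=cv2.resize(b,None,fx=s,fy=s,interpolation=cv2.INTER_CUBIC)
    cv2.imwrite("pics/"+n,b)
E
python3 - <<'E'
from h import *
for cam,L in [("top",[("lid",(233,177),.104),("roller",(371,221),.131),("roller?",(413,315),.131),("box",(360,217),0),("beaker",(308,275),0),("jar",(316,146),0),
 ("k1",(210,202),.138),("k2",(202,154),.138),("k3",(254,143),.138),("k4",(267,193),.138)]),
 ("scene",[("lid",(336,204),.104),("roller",(184,273),.131),("box",(210,314),0),("beaker",(201,230),0),("jar",(323,337),0),("k",(377,186),.138)])]:
    for n,uv,z in L: print(cam,n,np.round(px2w(cam,uv,z),3))
im=cv2.imread("pics/top0.png")[110:250,165:305]; cv2.imwrite("pics/topcrop.png",cv2.resize(im,None,fx=4,fy=4,interpolation=cv2.INTER_CUBIC))
im=cv2.imread("pics/scene0.png")[220:360,40:260]; cv2.imwrite("pics/boxcrop.png",cv2.resize(im,None,fx=3.5,fy=3.5,interpolation=cv2.INTER_CUBIC))
# camera offset relative to TCP
T=np.array(camera_params("wrist")["camera_from_world"]); o=-T[:3,:3].T@T[:3,3]
Rt=R.from_quat(read_tcp_rot()).as_matrix(); print(Rt.T@(o-read_eef_pos()), Rt.T@T[:3,:3].T)
E
```

```text
top lid [0.573 0.011 0.104]
top roller [ 0.471 -0.313  0.131]
top roller? [ 0.263 -0.404  0.131]
top box [ 0.501 -0.319  0.   ]
top beaker [ 0.346 -0.183  0.   ]
top jar [ 0.694 -0.2    0.   ]
top k1 [0.503 0.058 0.138]
top k2 [0.617 0.083 0.138]
top k3 [ 0.648 -0.038  0.138]
top k4 [ 0.528 -0.072  0.138]
scene lid [0.566 0.008 0.104]
scene roller [ 0.465 -0.318  0.131]
scene box [ 0.504 -0.316  0.   ]
scene beaker [ 0.336 -0.192  0.   ]
scene jar [ 0.705 -0.201  0.   ]
scene k [0.614 0.08  0.138]
[ 0.06795763  0.00088761 -0.12478274] [[-3.12644528e-04 -9.61961972e-01 -2.73183210e-01]
 [ 9.99999552e-01 -5.67016683e-05 -9.44785512e-04]
 [ 8.93357791e-04 -2.73183383e-01  9.61961559e-01]]
```

View pics/topcrop.png

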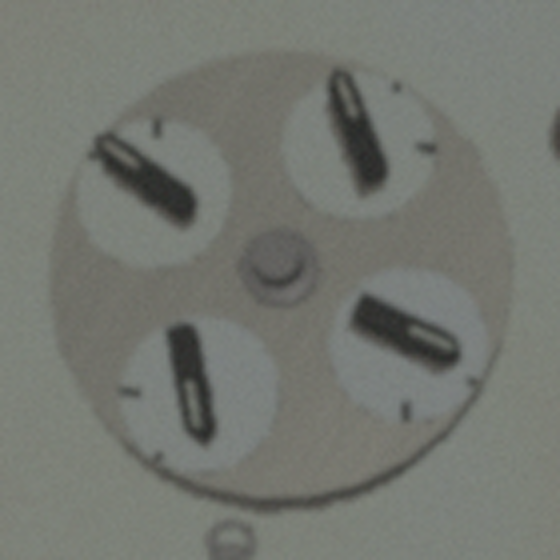

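View pics/boxcrop.png

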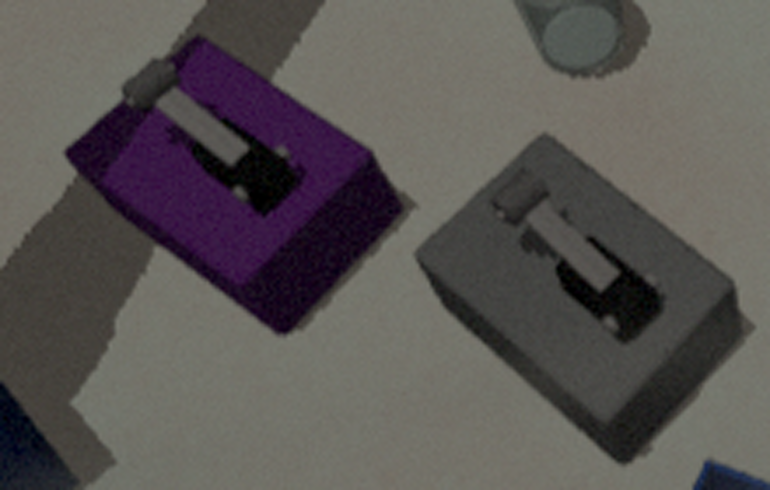

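```bash
python3 - <<'E'
from h import *
print(inverse_kinematics([.52,.009,.38],down(-np.pi/2)))
move_ptp([.52,.009,.38],down(-np.pi/2))
print(read_time_s(),read_qpos())
p=camera_params("wrist");im=read_camera("wrist");save(im,"w1.png")
print([ (n,[(np.round(d["at"],1).tolist(),round(d["confidence"],2),np.round(px2w("wrist",d["at"],z,p),4)[:2].tolist()) for d in tip_of("wrist",n)]) for n,z in [("lid_centre",.104),("knob_a_grip",.138),("roller_top",.131)]])
print(w2px("wrist",[.57,.01,.104],p))
E
```

```text
[ 0.43036387  0.07847856 -0.55297072  1.71284403  0.04210164  1.36210783
 -1.7007538 ]
3.475 [ 0.43118843  0.07894339 -0.55137462  1.71293211  0.04244181  1.36203018
 -1.70062796]
[('lid_centre', []), ('knob_a_grip', [([194.8, 75.1], 0.77, [0.6187, 0.0835])]), ('roller_top', [([437.6, 18.7], 0.44, [0.6684, -0.1458])])]
[272.18352978 125.41628679]
```

View pics/w1.png

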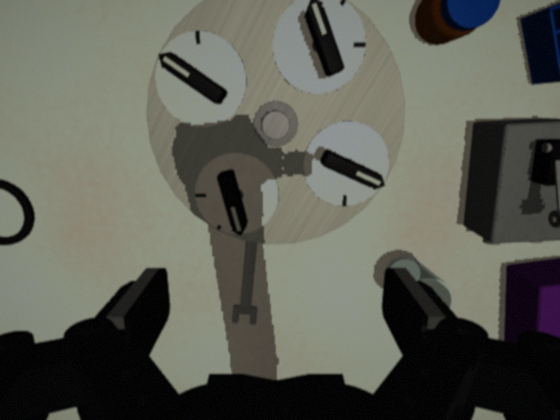

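```bash
cat >> h.py <<'E'
def rect(im,p,c,half,z,n=560,cam="wrist"):
    """metric view at height z; rows: +x up, cols: +y left"""
    W=[(c[0]+half,c[1]+half),(c[0]+half,c[1]-half),(c[0]-half,c[1]-half),(c[0]-half,c[1]+half)]
    src=np.float32([w2px(cam,[x,y,z],p) for x,y in W]); dst=np.float32([[0,0],[n,0],[n,n],[0,n]])
    return cv2.warpPerspective(im,cv2.getPerspectiveTransform(src,dst),(n,n),flags=cv2.INTER_CUBIC)
E
python3 - <<'E'
from h import *
p=camera_params("wrist"); im=cv2.cvtColor(cv2.imread("pics/w1.png"),cv2.COLOR_BGR2RGB)
c=(.57,.01)
save(rect(im,p,c,.145,.104,580),"r_lid.png"); save(rect(im,p,c,.145,.151,580),"r_top.png")
E
```

```text
(no output)
```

View pics/r_lid.png

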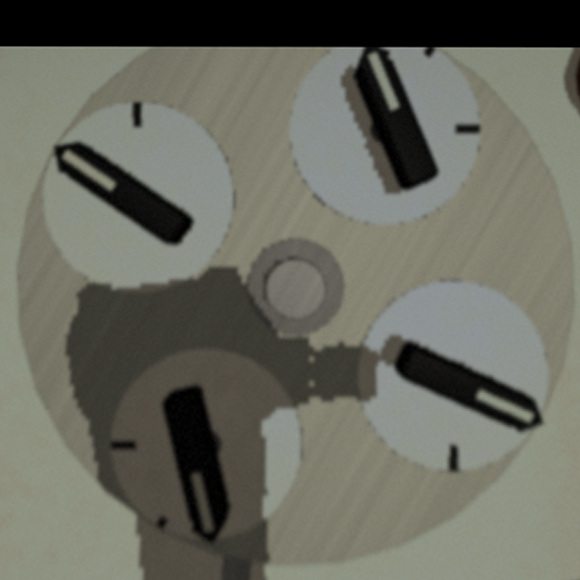

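View pics/r_top.png

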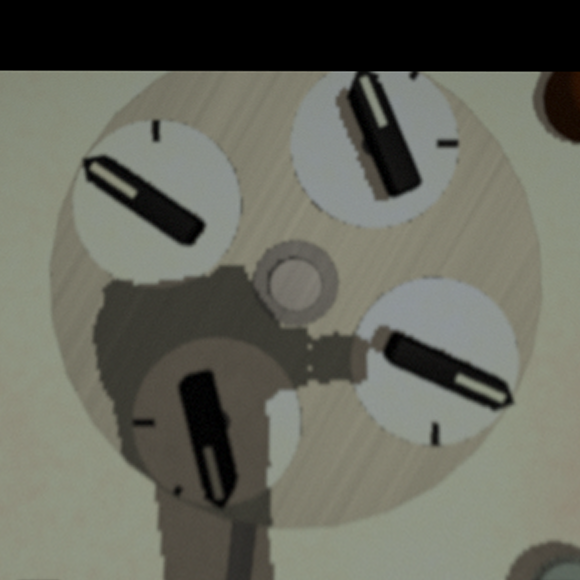

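```bash
cat >> h.py <<'E'
C=np.array([.572,.00725]); TH=np.radians(60.2)
OUT={"a":TH,"b":TH-np.pi/2+np.pi,"c":TH+np.pi,"d":TH-np.pi/2}  # outward dirs; a=UL,d=UR,c=LR,b=LL
def axis(k): return C+.09*np.array([np.cos(OUT[k]),np.sin(OUT[k])])
def noseang(k,q): return OUT[k]+1.05-q   # world angle of nose
def wrapd(a): return (a+np.pi)%(2*np.pi)-np.pi
def pick_yaw(pos,a0,a1):
    """choose jaw yaw (bar angle +-90) so j7 fits through the cw turn"""
    q0=np.array(read_qpos());best=None
    for s in (-np.pi/2,np.pi/2):
        y=wrapd(a0+s); j=inverse_kinematics(pos,down(y))
        if j is None: continue
        e=j[6]+wrapd(a0-a1)
        if -2.75<e<2.75 and -2.75<j[6]<2.75:
            cst=np.abs(np.array(j)-q0).max()
            if best is None or cst<best[0]: best=(cst,y,j,e)
    return best
E
python3 - <<'E'
from h import *
for k,q0,q1 in [("d",.2,1.05),("b",.336,1.05),("d",1.05,2.09),("b",1.05,2.09),("a",1.137,2.09),("c",.97,2.09)]:
    b=pick_yaw([*axis(k),.138],noseang(k,q0),noseang(k,q1))
    print(k,np.round(axis(k),4),np.degrees(noseang(k,q0)).round(1),np.degrees(b[1]).round(1),np.round(b[2],2),round(b[3],2))
E
```

```text
d [ 0.6501 -0.0375] 18.9 -71.1 [ 0.38  0.55 -0.5   1.66  0.3   1.01 -1.47] -0.62
b [0.4939 0.052 ] 191.1 -78.9 [ 0.34  0.29 -0.59  2.03  0.21  0.87 -1.74] -1.03
d [ 0.6501 -0.0375] -29.8 -119.8 [ 0.36  0.55 -0.47  1.66  0.29  1.   -2.31] -1.27
b [0.4939 0.052 ] 150.2 -119.8 [ 0.31  0.29 -0.56  2.03  0.2   0.87 -2.45] -1.41
a [0.6167 0.0853] 55.2 -34.8 [ 0.27  0.53 -0.6   1.73  0.34  0.99 -1.07] -0.12
c [ 0.5273 -0.0708] 244.8 -25.2 [ 0.52  0.35 -0.54  1.95  0.23  0.9  -0.57] 0.55
```

```bash
sed -i 's/e=j\[6\]+wrapd(a0-a1)/e=j[6]-wrapd(a0-a1)/' h.py
cat >> h.py <<'E'
GZ=.139
def approach(k,q0,q1,ax=None,zh=.20):
    ax=axis(k) if ax is None else np.asarray(ax)
    b=pick_yaw([*ax,zh],noseang(k,q0),noseang(k,q1)); print("yaw",np.degrees(b[1]).round(1),"j7",b[2][6].round(2),"->",round(b[3],2))
    move_ptp([*ax,zh],down(b[1])); movel([*ax,GZ],speed=.12)
    return b
def grip():
    move_gripper(.0,25); print("gap",round(read_finger_gap(),4),"F",np.round(read_ft_force(),1),"T",np.round(read_ft_torque(),2))
def turn(dq):
    j=np.array(read_qpos()); p0=np.array(read_eef_pos()); j[6]-=dq; move_j(j.tolist())
    print("turned",np.round(dq,3),"F",np.round(read_ft_force(),1),"T",np.round(read_ft_torque(),2),"dp mm",np.round((np.array(read_eef_pos())-p0)*1e3,1),"t",round(read_time_s(),2))
def tyaw():
    m=R.from_quat(read_tcp_rot()).as_matrix(); return np.arctan2(m[1,1],m[0,1])
def release(op=.045,up=.20):
    move_gripper(op); p=np.array(read_eef_pos()); movel([p[0],p[1],up],speed=.2)
E
python3 - <<'E'
from h import *
move_gripper(.045); print(read_time_s())
approach("d",.2,1.05); print(read_time_s(), read_eef_pos(), np.degrees(tyaw()))
p=camera_params("wrist"); save(read_camera("wrist"),"d0.png")
grip(); print(read_time_s(), read_eef_pos(), np.degrees(tyaw()))
E
```

```text
4.15
yaw -71.1 j7 -1.44 -> -2.29
5.7167 [ 0.65059678 -0.03730213  0.13986857] -71.0879979050588
gap 0.0152 F [-1.2  0.2  5. ] T [0.17 0.23 0.03]
6.15 [ 0.65077905 -0.03701305  0.14024579] -71.08368821593344
```

View pics/d0.png

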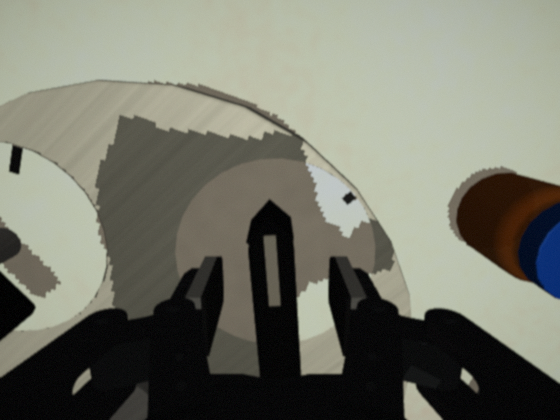

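```bash
cat >> h.py <<'E'
def turn_to(k,q1):
    a=tyaw(); s=noseang(k,q1)-np.pi/2
    d=(a-s+np.pi/2)%np.pi-np.pi/2   # cw turn needed (mod pi); handle up to 90deg
    turn(d); print("yaw err deg",np.degrees(((tyaw()-s+np.pi/2)%np.pi)-np.pi/2).round(2))
E
python3 - <<'E'
from h import *
turn_to("d",1.05)
p=camera_params("wrist"); save(read_camera("wrist"),"d1.png")
release(); 
p=camera_params("wrist"); im=read_camera("wrist"); save(im,"d2.png"); save(rect(im,p,axis("d"),.055,.104,440),"d2r.png"); print(read_time_s())
E
```

```text
turned 0.85 F [0.  2.  1.7] T [ 0.18  0.05 -0.08] dp mm [ 0.1  0.5 -0. ] t 6.97
yaw err deg 0.06
7.9167
```

View pics/d1.png

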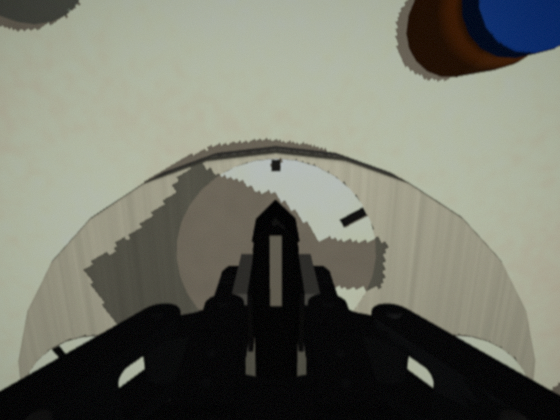

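View pics/d2.png

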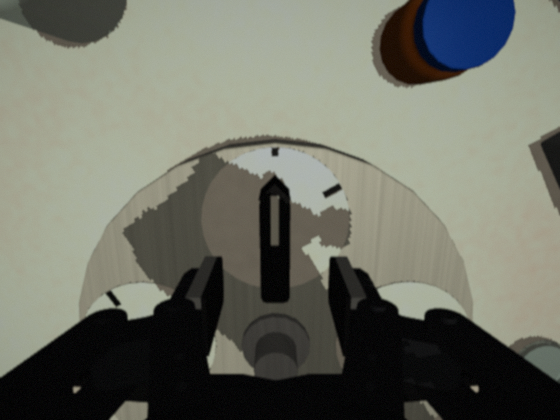

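```bash
python3 - <<'E'
from h import *
approach("b",.336,1.05); save(read_camera("wrist"),"b0.png")
grip(); turn_to("b",1.05); save(read_camera("wrist"),"b1.png")
release(); save(read_camera("wrist"),"b2.png"); print(read_time_s())
a=[cv2.imread(f"pics/b{i}.png") for i in (0,1,2)]
cv2.imwrite("pics/b012.png",cv2.resize(np.hstack(a[:1]+a[2:]),None,fx=.7,fy=.7))
E
```

```text
yaw -78.9 j7 -1.72 -> -2.44
gap 0.0157 F [-0.5  0.   3.8] T [0.04 0.02 0.06]
turned 0.714 F [1.6 0.5 1.2] T [-0.01  0.01  0.02] dp mm [0.  0.1 0. ] t 10.47
yaw err deg 0.08
11.4083
```

View pics/b012.png

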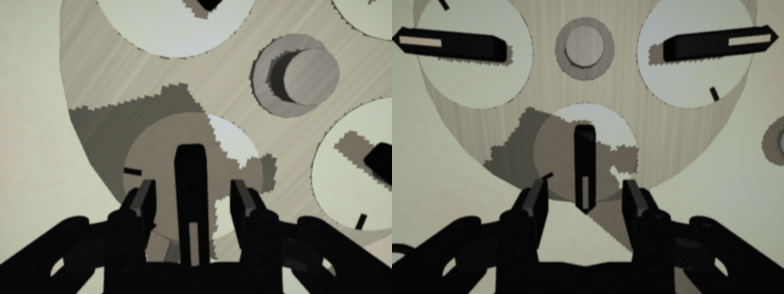

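```bash
python3 - <<'E'
from h import *
move_ptp([.50,.009,.40],down(-np.pi/2))
p=camera_params("wrist");im=read_camera("wrist"); print(read_time_s())
save(im,"w2.png"); save(rect(im,p,C,.145,.104,580),"r2_lid.png")
E
```

```text
12.2917
```

View pics/r2_lid.png

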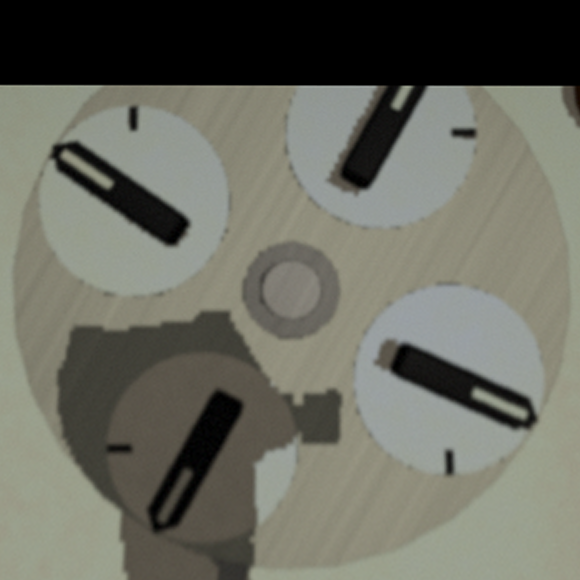

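```bash
python3 - <<'E'
from h import *
for k,q in (("a",1.137),("c",.97)):
    print(k); approach(k,q,2.09); save(read_camera("wrist"),k+"0.png")
    grip(); turn_to(k,2.09); release(); save(read_camera("wrist"),k+"2.png"); print(read_time_s())
a=[cv2.imread(f"pics/{k}2.png") for k in "ac"]
cv2.imwrite("pics/ac.png",cv2.resize(np.hstack(a),None,fx=.7,fy=.7))
E
```

```text
a
yaw -34.8 j7 -1.18 -> -2.13
gap 0.0158 F [0.4 0.2 3.6] T [-0.05  0.14  0.12]
turned 0.953 F [-0.7  0.5  1.4] T [ 0.14  0.12 -0.12] dp mm [-0.2  0.3  0. ] t 15.23
yaw err deg 0.02
16.125
c
yaw -25.2 j7 -0.84 -> -1.96
gap 0.0159 F [ 1.2 -0.2  2. ] T [-0.04 -0.15  0.08]
turned 1.12 F [-0.5  0.6  1.3] T [ 0.18  0.16 -0.03] dp mm [-0.3  0.4 -0. ] t 19.42
yaw err deg 0.04
20.3083
```

View pics/ac.png

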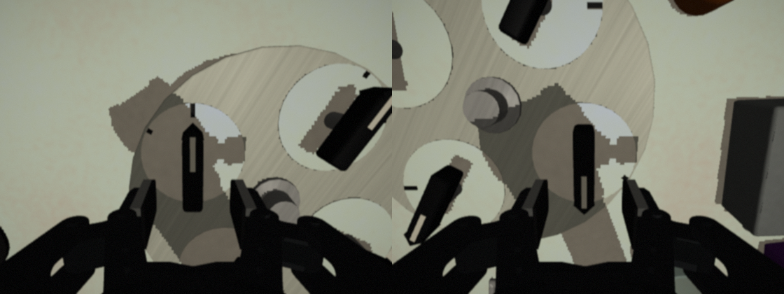

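```bash
python3 - <<'E'
from h import *
for k,q in (("b",1.05),("d",1.05)):
    print(k); approach(k,q,2.09)
    grip(); turn_to(k,2.09); release(); save(read_camera("wrist"),k+"3.png"); print(read_time_s())
move_ptp([.49,.009,.41],down(-np.pi/2))
p=camera_params("wrist");im=read_camera("wrist"); print(read_time_s())
save(im,"w3.png"); save(rect(im,p,C,.145,.104,580),"r3_lid.png")
E
```

```text
b
yaw 60.2 j7 0.51 -> -0.53
gap 0.0157 F [-0.8  0.2  3.2] T [0.03 0.03 0.05]
turned 1.04 F [-0.1  0.5  0.1] T [ 0.02 -0.05 -0.04] dp mm [0.1 0.  0. ] t 24.42
yaw err deg 0.02
25.3083
d
yaw 60.2 j7 0.51 -> -0.53
gap 0.0156 F [1.3 1.3 1.5] T [ 0.15 -0.2   0.15]
turned 1.041 F [ 2.5  1.8 -0.5] T [ 0.19 -0.3  -0.09] dp mm [0.2 0.1 0. ] t 28.29
yaw err deg 0.02
29.1833
30.325
```

View pics/r3_lid.png

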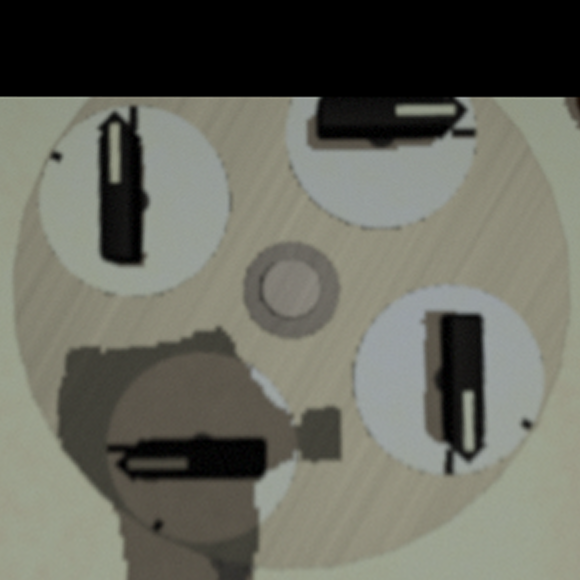

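View pics/w3.png

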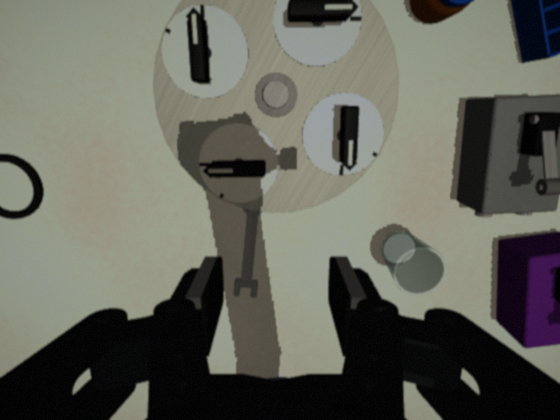

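```bash
python3 - <<'E'
from h import *
move_gripper(0.0,20)
move_ptp([.43,-.315,.30],down(-np.pi/2))
p=camera_params("wrist");im=read_camera("wrist"); print(read_time_s(),read_finger_gap())
for n,z in (("roller_top",.131),("air_box",0)):
    print(n,[(np.round(d["at"],1).tolist(),round(d["confidence"],2),np.round(px2w("wrist",d["at"],z,p),4)[:2].tolist()) for d in tip_of("wrist",n)])
save(im,"x1.png"); save(rect(im,p,(.48,-.315),.1,.131,500),"x1r.png"); save(rect(im,p,(.48,-.315),.1,.075,500),"x1b.png")
E
```

```text
32.1833 -0.000218903616430028
roller_top [([278.3, 147.2], 0.6, [0.4692, -0.3163])]
air_box [([275.1, 109.4], 0.94, [0.4984, -0.3135]), ([344.5, 273.2], 0.64, [0.2945, -0.4039])]
```

View pics/x1.png

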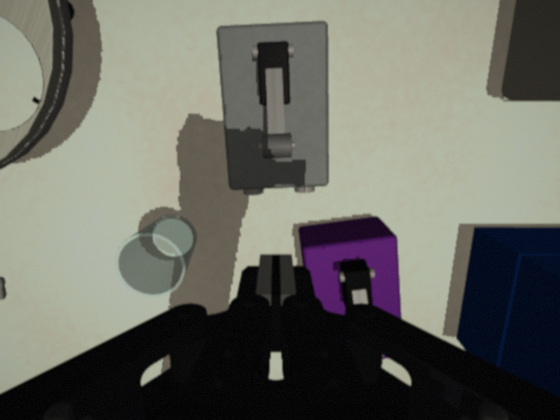

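View pics/x1r.png

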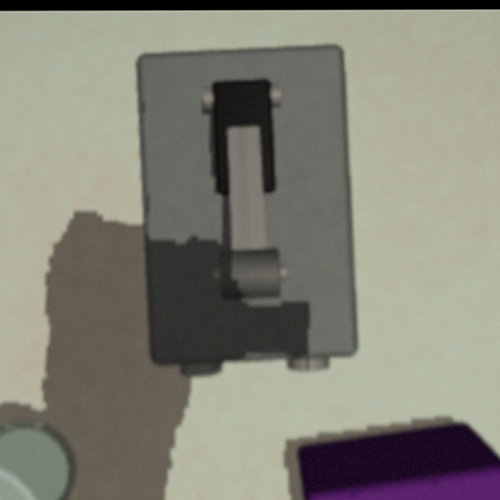

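```bash
python3 - <<'E'
from h import *
X,Y=.468,-.316
move_ptp([X,Y,.20],down(-np.pi/2)); movel([X,Y,.156],speed=.1); pause(.15)
f0=np.mean([read_ft_force() for _ in range(3)],0); print(read_time_s(),read_eef_pos(),f0.round(2))
zc=None
for z in np.arange(.154,.1405,-.002):
    movel([X,Y,z],speed=.03); f=read_ft_force()-f0; e=read_eef_pos(); print(z.round(3),np.round(e[2],4),np.round(f,2))
    if f[2]>.9: zc=e[2]; break
save(read_camera("scene"),"s1.png",(130,230,270,350),5); save(read_camera("wrist"),"x2.png"); print(zc,read_time_s())
E
```

```text
33.5333 [ 0.46852789 -0.31606116  0.15657731] [-0.36 -1.41  0.18]
0.154 0.1541 [0.86 2.46 0.88]
0.152 0.1518 [-0.01  1.87 -0.05]
0.15 0.1501 [-0.24  2.36  1.88]
0.15014692475474467 34.3833
```

View pics/s1.png

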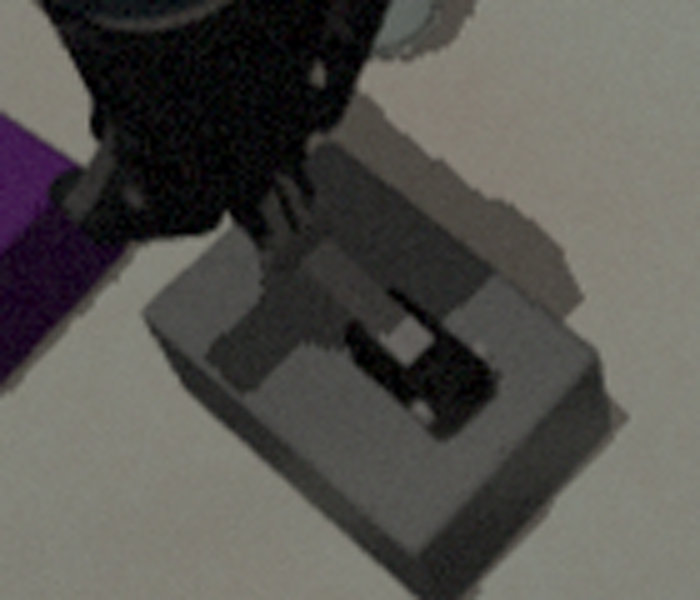

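View pics/x2.png

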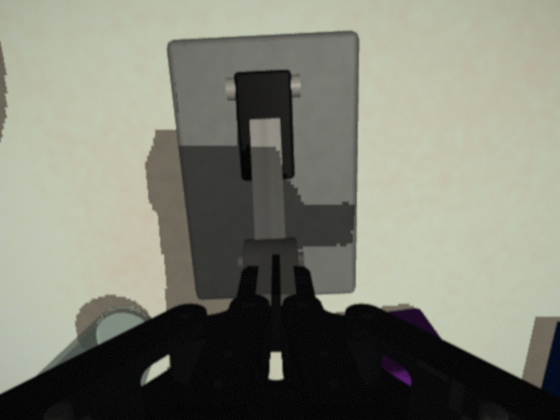

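```bash
python3 - <<'E'
from h import *
X,Y=.469,-.316
F=[]
for z in (.144,.139,.1353):
    movel([X,Y,z],speed=.04); F.append((np.round(read_eef_pos(),4).tolist(),np.round(read_ft_force(),1).tolist()))
pause(.1); F.append((np.round(read_eef_pos(),4).tolist(),np.round(read_ft_force(),1).tolist()))
im=read_camera("wrist"); im2=read_camera("scene")
movel([X,Y,.20],speed=.08)
for f in F: print(f)
save(im,"x3.png"); save(im2,"s2.png",(130,230,270,350),5); save(read_camera("wrist"),"x4.png"); print(read_time_s(),read_ft_force().round(1))
E
```

```text
([0.4689, -0.3162, 0.1437], [-0.9, -0.0, 1.9])
([0.469, -0.3162, 0.1388], [-1.2, -0.9, 2.8])
([0.469, -0.3161, 0.1352], [-0.6, -0.2, 1.9])
([0.4691, -0.3161, 0.1354], [0.5, -1.0, 2.0])
36.4167 [ 0.1  0.4 -0. ]
```

View pics/x3.png

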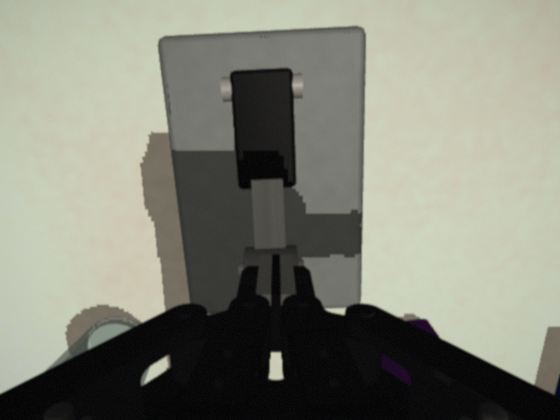

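View pics/s2.png

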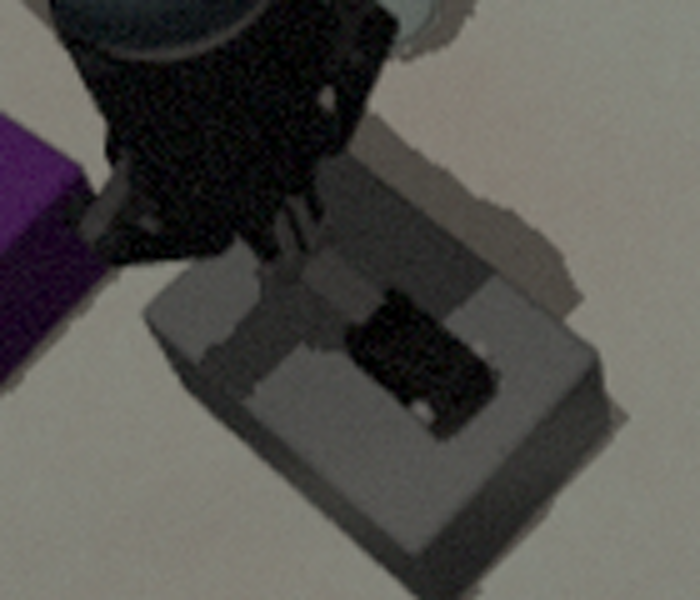

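View pics/x4.png

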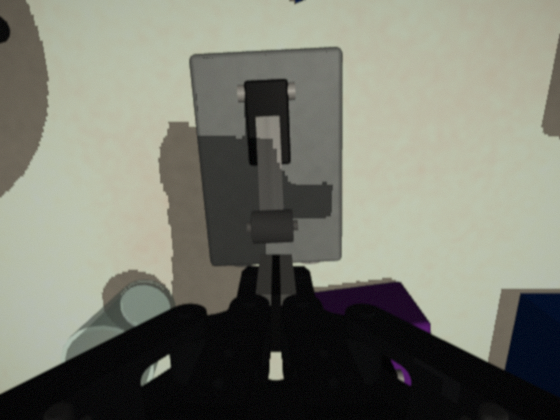

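```bash
python3 - <<'E'
from h import *
move_ptp([.40,-.25,.40],down(-np.pi/2))
im=read_camera("top"); save(im,"t9.png"); save(im,"t9c.png",(165,110,445,340),2.8); 
print(read_time_s(),[ (n,np.round(px2w("top",tip_of("top",n)[0]["at"],0)[:2],3).tolist()) for n in ("beaker","jar")])
E
```

```text
37.3583 [('beaker', [0.337, -0.191]), ('jar', [0.702, -0.198])]
```

View pics/t9c.png

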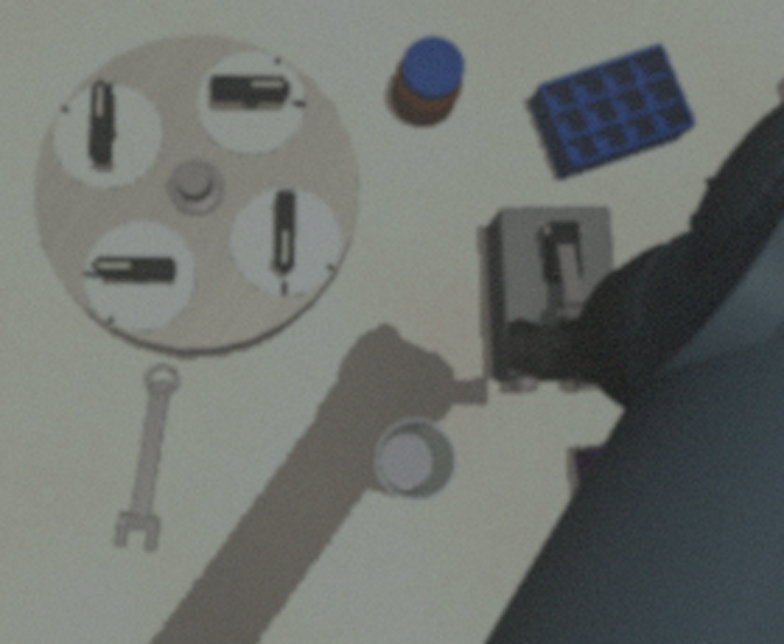

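The top view shows all four noses at their long lines. The beaker and jar stand where they were, the lever is up, and the arm is clear of everything.

```bash
python3 - <<'E'
from h import *
print(sign_off(),read_time_s())
E
```

```text
the job is handed in; nothing more can be done
the job is handed in; nothing more can be done
```

The lid is clamped in two passes and the air switch has been pressed once; I handed the job in at about 37 s of the 72 s allowed.

- **First pass:** I brought the two loose, opposite knobs to their short lines. The close view of the first (towards the jar) showed its nose on its line. The second nose hides its line, so I judged that one by angle: it points straight outward, as it should.
- **Second pass:** I took all four knobs to their long lines, each followed by the one opposite: the +y-side knob, its opposite, then the other two (robot side first). Tool angle error was under 0.1° on every turn. Wrist camera and top camera views agree that all four noses point along their long lines. I could not tell a from c or b from d, but the order holds either way.
- **Switch:** On the grey box, not the purple look-alike, the fingers met the roller at its stated height. I pressed it down about 15 mm, which is about 0.19 rad. The pictures show the lever down, then back up after release.
- **Bystanders:** The beaker and jar read within about 10 mm of their first top-camera positions. That is about as far apart as the two cameras' first readings were, so I take them as unmoved. Nothing touched them.

One check disagreed: the force at the bottom of the press read about 2 to 3 N, a little under the 3.2 N or so I expected. The reading is noisy by about 1 N. There is no direct click signal, so the press rests on travel and the pictures.

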